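Load two blanks into a spring magazine

TASK

Load both gold-coloured blanks into the spring magazine, one on top of the other: press each one down against the orange follower, slide it in under the steel lips and push it fully home, until it rests on the dark depth stop with the red feeler pressed in. The stop is set differently each time and gives way easily: feel for it and do not push it out of its setting. Leave the other things on the bench where they are.

Things in the scene. Friction and masses are not known exactly. Their poses are not given: they have to be found in the camera images.
- magazine: Blue stack magazine, fixed to the bench, on a dark base plate 164x84x10 mm; 86 mm tall. Origin: on the bench on its centre line. x = loading direction, z up. -x part: open, no wall above 45 mm, fingers can straddle a blank there. +x part: pocket under two lips, open towards -x. A blank cannot drop in past the lips: press it down in front of them, then slide it under, let go and push its end.
- mag_mouth (a point): Centre of the pocket's mouth, at the height of the lips' undersides: magazine x=-6 mm, 80 mm above the bench; axes as magazine. From here two steel lips run towards +x, each from the side wall inwards to 9 mm from the centre line; their ends curl up and out to x=-15 mm, 88 mm high. Side walls 35 mm apart inside, 47 mm outside, flared at the mouth to x=-15 mm.
- mag_home (a point): On the magazine's axis, 66 mm above the bench: where the underside centre of the topmost blank lies when it is home (end on the dark stop, top held up against the lips), if the stop is set fully back. The stop may be set up to 18 mm farther forward (-x), differently each time; this is not measured and must be felt. Stop face 35 mm beyond the home centre. Axes as magazine.
- follower (a joint): Orange spring follower, a level plate 84 mm (magazine x=-50 to +34) by 24 mm; travel in m. 0 = up, empty, top 79 mm above the bench; grows as it is pressed, to 0.034 at the bottom. Spring: 3.6 N at 0, plus 0.12 N per mm. About 0.013 with one blank held under the lips, about 0.027 with two.
- feeler (a joint): Red feeler, 12 mm wide, full height, in the middle of the dark stop at the pocket's end, with a red tab showing above between the lips; travel in m. 0 = sprung out 6 mm proud of the stop face, 0.006 = flush: a blank rests on the stop. Springs back with under 1 N, less than the blanks' friction.
- stop_shift (a joint): How far the dark depth stop has been pushed back (+x) from its setting, m: 0 at the start, up to 0.012. It is only clamped by friction and yields to about 6 N. Sliding a blank under the lips takes about 2 to 9 N more, so feel for the rise in force.
- blank_a: Gold-anodised aluminium blank, a rectangular plate, 70 mm (its x) x 30 mm (its y) x 14 mm, two dark 8 mm dots on each face, about 0.1 kg; starts on the left of the bench, lying flat. Origin: centre of the underside. The two blanks are alike and either end may lead.
- blank_b: Gold-anodised aluminium blank, a rectangular plate, 70 mm (its x) x 30 mm (its y) x 14 mm, two dark 8 mm dots on each face, about 0.1 kg; starts on the right of the bench, lying flat. Origin: centre of the underside. The two blanks are alike and either end may lead.
- paste: Bystander: tin of paste with a dark green lid, 79 mm across, 42 mm tall. Origin at the centre of its underside.
- tape: Bystander: white tape measure with a yellow disc, 97x78x38 mm. Origin at the centre of its underside.
- bolt: Bystander: grey hex bolt standing on its head, 60 mm tall. Origin at the centre of its underside.
- nut: Bystander: brass-coloured hex nut, 27 mm across, 13 mm tall. Origin at the centre of its underside.
- gauge: Bystander: folded feeler gauge, black, 62x72x15 mm. Origin at the centre of its underside.
- spray: Bystander: orange and white spray can with a red cap, 53 mm across, 171 mm tall. Origin at the centre of its underside.

How it is judged:
By the outcome, as a careful person would: the job done as asked, in the order asked, and still so for the second after the job is handed in, with the robot touching nothing.
It also fails if it takes over 72 s, if anything falls off the work surface, if the arm or the gripper's body presses on something with over 40 N, if the wrist force passes 120 N, or if a joint passes its speed limit or range.

ROBOT

A 6-joint arm with a two-finger parallel gripper is mounted at the origin on a cart in front of the work surface, level with it; the furniture and walls round the work are solid. World frame = base frame: x ahead of the robot, y to its left, z up, the work surface at z = 0. Lengths are in m, angles in degrees, forces in N, time in s.
With the tool pointing down it reaches from about 0.4 to 0.825 m from the base axis. Payload 7 kg.
Tool frame: the origin (TCP) lies midway between the tips of the shut fingers; the grasp point (between the pads) lies 19 mm behind it; z points along the fingers, y is the line along which they close (so a half turn about z gives the same grasp; the last joint's range is limited). The gripper opens to 88 mm and grips with 3 to 60 N. Pads are 19 mm wide; open, the fingers measure 130 mm over their backs; the gripper's body (78 mm by 193 mm) begins 47 mm behind the grasp point.
Start: joints at [91.965, 20.546, 0.682, 0, -70.136, -16.507], TCP at [0.169, 0.653, 0.227] pointing down, gripper open.
Joint ranges: [-176.03, 176.03], [-82.01, 121.73], [-58.28, 71.71], [-173.87, 95.51], [-174.79, -0.11], [-173.66, 173.66]. Speed limits (degrees/s): [136.94, 136.94, 172.46, 180, 180, 180].

INTERFACE

Orientations are given as [roll, pitch, yaw] about the fixed x, y, z axes, in that order (R = Rz(yaw) Ry(pitch) Rx(roll)).
In Python, from rig import * gives the robot as it stands. The module is installed in compiled form; this text tells all that it offers.
- The arm moves only by the tool apply_moves, never from a script. Its argument "steps" is a list of rows, each a list of 2 entries, a list of its own where there are three numbers: the shift along the tool's x, y, z in mm, then the turn, a rotation vector about the tool's x, y, z in degrees. In form: [[[x, y, z], [wx, wy, wz]], ...]. A call has 1 to 5 rows; each row is the pose to reach, as a shift and turn from the pose commanded when the call began, along the tool's axes at that moment; what a row does not reach only later rows make up. A row lasts 1/10 s, in which the tool goes at most 50 mm and 8.59 degrees, less where a joint would pass 70% of its speed; a pose out of reach is approached as far as the arm can. A call with a gripper value outside its range is refused whole. "claw" is the closure, from 0 (fully open) to 1 (shut), set as the call begins (left out, the last holds). The fingers move at their own pace and stop on an object; the grip force is fixed at half the most. Time passes only in rows, so rows that repeat a pose let the fingers close. It gives the time, the measured TCP pose, the force, the opening and the grip force at its end, in the units of the state.
- get_obs(): the state, without advancing time (a new reading comes with each control period).
- camera(name): name is "scene" or "top" or "wrist"; returns a dict with "color" (400x640x3 uint8, red, green, blue), "mtx" (3x3 intrinsics, pixels), "world_from_camera" (4x4, takes a point from camera to world coordinates). Camera axes: x right, y down, z forward; pixel columns grow to the right and rows downward; lengths in m; the calibration is good to about 2 mm. The wrist camera is an equidistant fisheye: a pixel r from the principal point sees the ray r / f radians off the axis. A picture is of the moment at which its call begins. There is no depth.
- job_done(): hands the job in; it is judged then, once.
The state is a dict: "time": time; "joint_pos": joint angles; "joint_vel": joint speeds; "joint_efforts": joint torques, N m; "position": TCP position; "orientation": TCP orientation; "contact_force": force on the tool from outside, world axes, zero at the start; "moment": the same for the moment, N m; "finger_gap": finger opening in m; "grip_force": force on a finger pad.
Only numpy, scipy, OpenCV 4.12 (cv2) and the standard library are available. Lean on these libraries where they do the work, as an engineer would, in place of code of your own. Each camera call takes 0.05 s, during which the arm holds its last target. There are 200 camera calls.

## Working session

There is one attempt and no reset: what is moved stays moved. The work goes in short steps, Python scripts to look and compute and a tool call to move; the robot and the scene stay as the last step left them, time stands still between calls to the robot, and variables do not carry over. Pictures are saved under pics/ and viewed, at most 10 in all, crops included, and the job is handed in when it is done.

Besides the shell and the picture viewer there is one more tool, called after "Request:" as name([rows], argument=value, ...), one row to a line, values as JSON. apply_moves: Moves the arm, as the interface text tells. Its arguments: {"type":"object","properties":{"steps":{"type":"array"},"claw":{"type":"number"}},"required":["steps"]}

```bash
mkdir -p pics; python3 - <<'E'
from rig import *
import cv2,numpy as np
o=get_obs();print(o)
for n in ["top","scene"]:
    c=camera(n);print(n,c["mtx"].tolist(),c["world_from_camera"].round(4).tolist())
    cv2.imwrite(f"pics/{n}0.png",c["color"][:,:,::-1]);np.savez(f"{n}0.npz",**c)
E
```

```text
{'time': 0.0, 'joint_pos': array([ 9.19625308e+01,  2.05924215e+01,  6.35167954e-01, -2.07525276e-02,
       -7.01352622e+01, -1.65070607e+01]), 'joint_vel': array([-0.02150846,  0.05916165,  0.00575324,  0.01891743, -0.03236311,
        0.00064203]), 'joint_efforts': array([ 2.03467163e-03, -5.82731438e+01,  2.93045783e+01,  6.99692577e+00,
        6.83535865e-03, -1.56391293e-04]), 'position': array([0.16941129, 0.65290361, 0.22562015]), 'orientation': array([ 1.79905754e+02, -7.58482310e-03, -1.45515911e+01]), 'contact_force': array([-0.03052665,  1.01349627,  0.0806765 ]), 'moment': array([-0.0073037 , -0.02098731, -0.01115031]), 'grip_force': 0.0, 'finger_gap': 0.08757538215788713}
top [[375.05096348883876, 0.0, 317.06087110949994], [0.0, 375.05096348883876, 196.72468091375825], [0.0, 0.0, 1.0]] [[0.015, -0.9993, 0.0335, 0.5045], [-0.9999, -0.0149, 0.0036, 0.0005], [-0.0031, -0.0335, -0.9994, 1.2668], [0.0, 0.0, 0.0, 1.0]]
scene [[371.23985052458244, 0.0, 311.57796057779996], [0.0, 371.23985052458244, 207.46551434354186], [0.0, 0.0, 1.0]] [[0.8741, -0.2798, 0.3971, 0.0908], [-0.4857, -0.514, 0.707, -0.8367], [0.0063, -0.8109, -0.5852, 0.7662], [0.0, 0.0, 0.0, 1.0]]
```

View pics/top0.png

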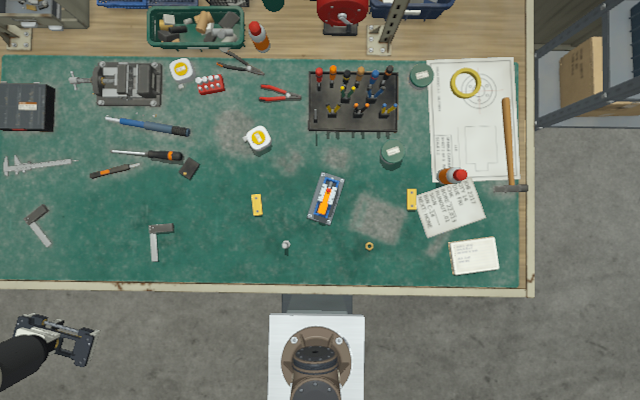

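View pics/scene0.png

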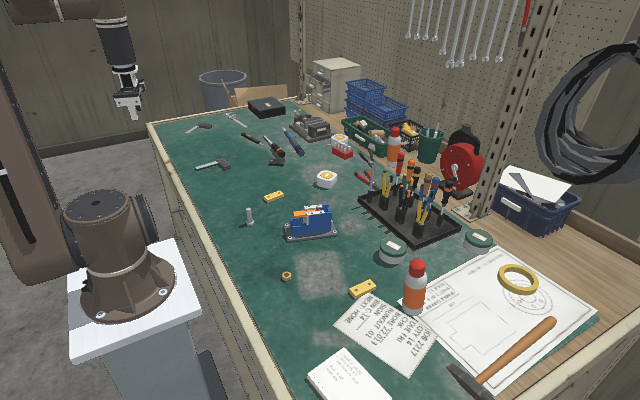

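The top view shows the magazine at (325,198) with blanks at (257,205) and (411,199). The scene view shows the magazine at (310,222), with the follower's open side towards the robot. Next I measure these.

```bash
cat > h.py <<'E'
import cv2,numpy as np
def ray(c,px):
    M=c["world_from_camera"];p=np.atleast_2d(px).astype(float)
    d=np.c_[p,np.ones(len(p))]@np.linalg.inv(c["mtx"]).T
    return M[:3,3],d@M[:3,:3].T
def toplane(c,px,z):
    o,d=ray(c,px);return o+d*((z-o[2])/d[:,2])[:,None]
def fish(c,px,z):
    K=c["mtx"];M=c["world_from_camera"];p=np.atleast_2d(px).astype(float)
    u=(p-[K[0,2],K[1,2]])/K[0,0];r=np.linalg.norm(u,axis=1)+1e-9
    d=np.c_[u*(np.sin(r)/r)[:,None],np.cos(r)]@M[:3,:3].T
    return M[:3,3]+d*((z-M[2,3])/d[:,2])[:,None]
def hsv(c,lo,hi,box=None):
    m=cv2.inRange(cv2.cvtColor(c["color"],cv2.COLOR_RGB2HSV),np.array(lo),np.array(hi))
    if box:
        k=np.zeros_like(m);x0,y0,x1,y1=box;k[y0:y1,x0:x1]=255;m&=k
    return m
def rect(pts):
    (cx,cy),(w,h),a=cv2.minAreaRect((pts[:,:2]*1000).astype(np.float32))
    if w<h: w,h,a=h,w,a+90
    return np.round([cx,cy,w,h,(a+90)%180-90],1)
E
python3 - <<'E'
from h import *
c=dict(np.load("top0.npz"))
def contour(m):
    cs=cv2.findContours(m,cv2.RETR_EXTERNAL,cv2.CHAIN_APPROX_NONE)[0];k=max(cs,key=cv2.contourArea);return k[:,0,:]
for b in [(245,185,270,225),(400,180,420,220)]:
    m=hsv(c,(15,120,120),(32,255,255),b);print("blank",rect(toplane(c,contour(m),.014)),m.sum()//255)
m=hsv(c,(105,120,60),(125,255,255),(295,165,355,230));print("blue",rect(toplane(c,contour(m),.08)),m.sum()//255)
m=hsv(c,(5,150,150),(18,255,255),(295,165,355,230));print("orange",rect(toplane(c,contour(m),.079)))
I=c["color"][:,:,::-1]
cv2.imwrite("pics/z.png",np.hstack([cv2.resize(I[170:230,300:350],None,fx=8,fy=8,interpolation=cv2.INTER_CUBIC),cv2.resize(I[180:240,240:275],None,fx=8,fy=8,interpolation=cv2.INTER_CUBIC)]))
E
```

```text
blank [517.7 206.8  71.2  31.3   6.9] 188
blank [ 5.436e+02 -3.087e+02  6.700e+01  2.670e+01  4.000e-01] 173
blue [504.1 -11.4  45.   43.   72.4] 133
orange [563.6 -29.9  15.6  14.2 -25.7]
```

View pics/z.png

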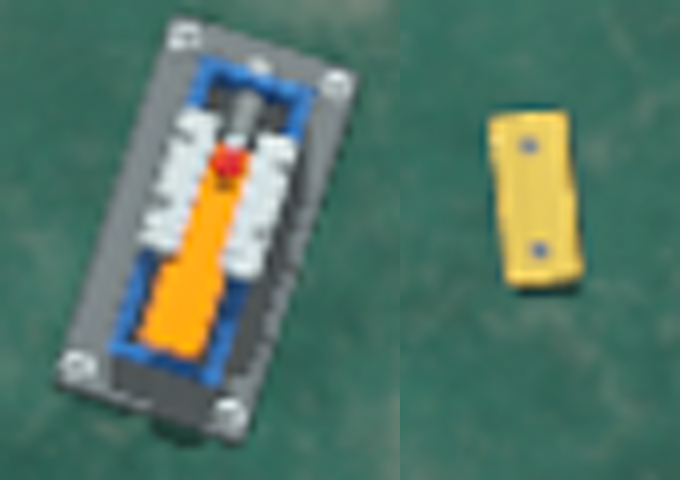

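The zoom shows the base-plate corners, the orange follower (towards the bottom) and the red feeler at about x=+25 mm in the magazine. So the loading direction points up and slightly right.

```bash
python3 - <<'E'
from h import *
c=dict(np.load("top0.npz"))
z=lambda p:np.array(p,float)/8+[299.56,169.56]
P=toplane(c,z([(178,15),(357,72),(243,442),(57,388)]),.01)
print("corners",P.round(4).tolist(),"centre",P.mean(0).round(4),rect(P))
L=toplane(c,z([(175,345),(228,160)]),.079);print("follower end,feeler",L.round(4).tolist())
m=hsv(c,(0,150,120),(8,255,255),(435,160,475,190));ys,xs=np.where(m);print("cap",toplane(c,[[xs.mean(),ys.mean()]],.165).round(3))
for n,p,h in [("bolt",(286,244),.06),("nut",(369,246),.013),("paste",(391,151),.042),("tape",(259,138),.038)]: print(n,toplane(c,[p],h).round(3))
s=dict(np.load("scene0.npz"))
for b in [(262,188,286,204),(346,276,380,300)]:
    m=hsv(s,(15,120,120),(32,255,255),b);k=max(cv2.findContours(m,0,1)[0],key=cv2.contourArea)[:,0]
    print("blank(scene)",rect(toplane(s,k,.010)))
E
```

```text
corners [[0.6319, -0.0097, 0.01], [0.609, -0.0851, 0.01], [0.4533, -0.0394, 0.01], [0.4747, 0.0387, 0.01]] centre [ 0.5422 -0.0239  0.01  ] [541.6 -23.9 164.5  80.9 -16.9]
follower end,feeler [[0.494, -0.0098, 0.079], [0.5675, -0.0297, 0.079]]
cap [[ 0.614 -0.417  0.165]]
bolt [[0.392 0.102 0.06 ]]
nut [[ 0.385 -0.17   0.013]]
paste [[ 0.699 -0.235  0.042]]
tape [[0.737 0.199 0.038]]
blank(scene) [516.5 205.2  74.8  41.6   7.1]
blank(scene) [ 543.1 -311.2   74.3   36.2    2.2]
```

Request:
apply_moves([
  [[36,28,8],[0,0,0]],
  [[72,56,16],[0,0,0]],
  [[108,85,24],[0,0,0]],
  [[144,113,32],[0,0,0]],
  [[180,141,40],[0,0,0]],
], claw=0)

```text
time: 0.6
position: [0.309, 0.4699, 0.1861]
orientation: [180.0, 0.0, -14.5]
contact_force: [0.4, 0.6, 0.1]
finger_gap: 0.0878
grip_force: 0.0
```

Request:
apply_moves([
  [[36,28,8],[0,0,0]],
  [[72,56,16],[0,0,0]],
  [[108,85,24],[0,0,0]],
  [[144,113,32],[0,0,0]],
  [[180,141,40],[0,0,0]],
])

```text
time: 1.1
position: [0.4478, 0.2883, 0.1462]
orientation: [180.0, 0.0, -14.5]
contact_force: [0.4, -0.0, 0.2]
finger_gap: 0.0874
grip_force: 0.0
```

Request:
apply_moves([
  [[30,25,6],[0,0,-7]],
  [[60,50,12],[0,0,-14]],
  [[82,65,17],[0,0,-21.5]],
  [[82,65,17],[0,0,-21.5]],
  [[82,65,17],[0,0,-21.5]],
])

```text
time: 1.6
position: [0.5102, 0.2057, 0.1291]
orientation: [180.0, 0.1, 6.8]
contact_force: [-0.3, 0.1, -0.6]
finger_gap: 0.0873
grip_force: 0.0
```

```bash
cat >> h.py <<'E'
def delta(o,tgt,yaw):
    # tool-frame shift (mm) and z turn (deg) from measured pose to world target (mm), tool down
    from scipy.spatial.transform import Rotation as R
    r=R.from_euler("xyz",o["orientation"],degrees=True)
    s=r.inv().apply(np.array(tgt)-np.array(o["position"])*1000)
    w=(r.inv()*R.from_euler("xyz",[180,0,yaw],degrees=True)).as_rotvec(degrees=True)
    return s.round(1),w.round(1)
E
python3 - <<'E'
from rig import *
from h import *
o=get_obs();print(o["time"],o["position"],o["orientation"],o["contact_force"])
c=camera("wrist");np.savez("w1.npz",**c);print(c["mtx"],c["world_from_camera"].round(3).tolist());cv2.imwrite("pics/w1.png",c["color"][:,:,::-1])
m=hsv(c,(15,120,120),(32,255,255))
for k in cv2.findContours(m,0,1)[0]:
    if cv2.contourArea(k)>150: print(cv2.boundingRect(k),rect(fish(c,k[:,0],.014)))
E
```

```text
1.6 [0.51023025 0.20570752 0.12908451] [1.79969270e+02 5.13736932e-02 6.77799647e+00] [-0.26550923  0.14526709 -0.63804189]
[[309.70691629   0.         320.42491384]
 [  0.         309.70691629 201.69744126]
 [  0.           0.           1.        ]] [[0.117, -0.948, -0.294, 0.591], [-0.993, -0.112, -0.035, 0.215], [0.0, 0.296, -0.955, 0.288], [0.0, 0.0, 0.0, 1.0]]
(294, 303, 254, 36) [368.4  46.7 343.5  22.6 -83.3]
(458, 262, 21, 45) [427.6  26.   66.4  25.1  21.1]
(162, 262, 22, 45) [388.4 361.1  65.8  26.3  -7.6]
(547, 196, 38, 49) [523.3 -91.9  65.3  38.7 -16.3]
(304, 149, 34, 76) [519.9 206.7  71.2  29.8   6.7]
```

View pics/w1.png

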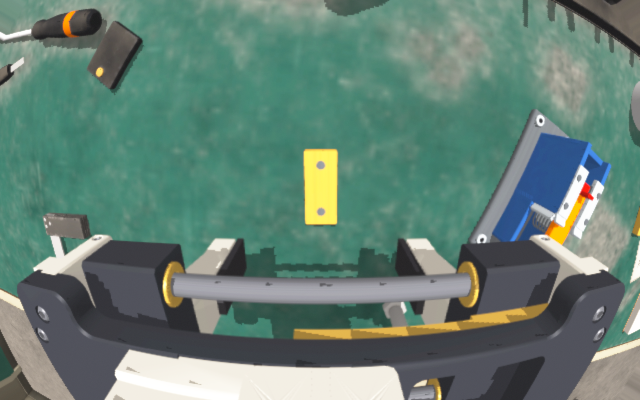

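The wrist view shows blank A clear at (320,187), the fingers to either side of it, and the magazine at right. I'm going down to grasp it.

Request:
apply_moves([
  [[5,0,40],[0,0,0]],
  [[5,0,80],[0,0,0]],
  [[5,0,110],[0,0,0]],
  [[5,0,126],[0,0,0]],
  [[5,0,126],[0,0,0]],
])

```text
time: 2.15
position: [0.514, 0.2076, 0.0021]
orientation: [179.9, 0.1, 7.0]
contact_force: [0.8, 0.1, 0.8]
finger_gap: 0.0876
grip_force: 0.0
```

Request:
apply_moves([
  [[0,0,0],[0,0,0]],
  [[0,0,0],[0,0,0]],
  [[0,0,0],[0,0,0]],
  [[0,0,0],[0,0,0]],
  [[0,0,0],[0,0,0]],
], claw=1)

```text
time: 2.65
position: [0.5153, 0.2072, 0.0039]
orientation: [-180.0, -0.0, 7.0]
contact_force: [-1.3, 0.8, -0.1]
finger_gap: 0.0531
grip_force: 0.0
```

Request:
apply_moves([
  [[0,0,0],[0,0,0]],
  [[0,0,0],[0,0,0]],
  [[0,0,0],[0,0,0]],
])

```text
time: 2.95
position: [0.5152, 0.207, 0.0036]
orientation: [180.0, 0.0, 7.0]
contact_force: [0.3, -1.2, 0.3]
finger_gap: 0.0297
grip_force: 30.1
```

Request:
apply_moves([
  [[0,0,-40],[0,0,0]],
  [[0,0,-80],[0,0,0]],
  [[0,0,-120],[0,0,0]],
  [[0,0,-150],[0,0,0]],
  [[0,0,-150],[0,0,0]],
])

```text
time: 3.45
position: [0.5174, 0.2085, 0.1583]
orientation: [-179.8, -0.4, 7.0]
contact_force: [0.1, 0.9, -0.8]
finger_gap: 0.0297
grip_force: 30.0
```

Request:
apply_moves([
  [[-11,42,0],[0,0,5]],
  [[-22,84,0],[0,0,10]],
  [[-33,126,0],[0,0,15]],
  [[-44,168,0],[0,0,20]],
  [[-54,209,0],[0,0,24]],
])

```text
time: 3.95
position: [0.4857, -0.0086, 0.1528]
orientation: [180.0, 0.1, -17.2]
contact_force: [2.2, -0.1, -2.1]
finger_gap: 0.0296
grip_force: 30.0
```

Request:
apply_moves([
  [[0,0,0],[0,0,0]],
  [[0,0,0],[0,0,0]],
  [[0,0,0],[0,0,0]],
])

```text
time: 4.25
position: [0.4869, -0.0066, 0.1532]
orientation: [180.0, 0.0, -17.0]
contact_force: [-0.1, 0.3, -1.1]
finger_gap: 0.0297
grip_force: 30.0
```

```bash
python3 - <<'E'
from rig import *
from h import *
o=get_obs();print(o["time"],o["position"],o["orientation"],o["contact_force"])
c=camera("wrist");np.savez("w2.npz",**c);cv2.imwrite("pics/w2.png",cv2.resize(c["color"][0:320,160:480,::-1],None,fx=1.85,fy=1.85,interpolation=cv2.INTER_CUBIC))
print(c["world_from_camera"].round(3).tolist())
E
```

```text
4.25 [ 0.48688142 -0.00660325  0.15316537] [ 1.79993177e+02  2.40853085e-02 -1.70254958e+01] [-0.05447441  0.27804456 -1.10539083]
[[-0.293, -0.913, -0.283, 0.565], [-0.956, 0.28, 0.087, -0.03], [-0.0, 0.296, -0.955, 0.312], [0.0, 0.0, 0.0, 1.0]]
```

View pics/w2.png

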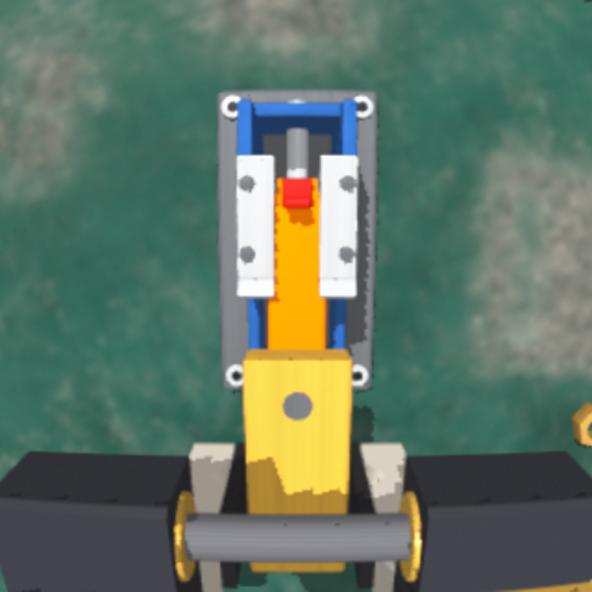

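The view shows the blank held straight at (298,440), the lips' curled ends at y≈297 (columns 237–274 and 320–357), and the red tab at (298,194). Next I compute the magazine pose from these features.

```bash
python3 - <<'E'
from h import *
c=dict(np.load("w2.npz"))
z=lambda p:np.array(p,float)/1.85+[159.77,-.23]
a=np.radians(-16.9);R=np.array([[np.cos(a),-np.sin(a)],[np.sin(a),np.cos(a)]])
def sh(n,p,h):
    w=fish(c,z(p),h)[:,:2]*1000; print(n,w.round(1).tolist(),"mag",((w-[542,-23.9])@R).round(1).tolist())
sh("curl ends",[(237,297),(274,297),(320,297),(357,297)],.088)
sh("lips far",[(237,155),(274,155),(320,155),(357,155)],.082)
sh("plate",[(218,93),(376,93),(222,388),(371,388)],.010)
sh("tab",[(284,208),(312,208),(284,180),(312,180)],.085)
sh("screws",[(232,106),(364,106),(236,376),(358,376)],.012)
sh("blank nose",[(245,352),(351,352)],.165)
sh("blank dot",[(297,406)],.165)
E
```

```text
curl ends [[535.7, 3.6], [531.3, -10.4], [526.0, -27.8], [521.7, -41.9]] mag [[-14.0, 24.5], [-14.1, 9.8], [-14.2, -8.4], [-14.1, -23.1]]
lips far [[589.8, -13.1], [585.3, -27.0], [579.9, -44.3], [575.9, -58.4]] mag [[42.6, 24.2], [42.3, 9.6], [42.2, -8.5], [42.5, -23.1]]
plate [[632.9, -8.2], [608.9, -86.6], [479.4, 39.9], [455.0, -39.8]] mag [[82.4, 41.4], [82.2, -40.5], [-78.4, 42.9], [-78.6, -40.5]]
tab [[563.7, -24.6], [560.5, -35.0], [574.3, -27.9], [571.1, -38.3]] mag [[21.0, 5.7], [20.9, -5.3], [32.1, 5.6], [32.0, -5.3]]
screws [[623.3, -13.2], [603.4, -78.1], [484.3, 29.7], [464.6, -34.6]] mag [[74.7, 33.9], [74.5, -34.0], [-70.8, 34.5], [-70.9, -32.7]]
blank nose [[530.9, -5.4], [522.7, -32.4]] mag [[-16.0, 14.5], [-16.0, -13.8]]
blank dot [[512.2, -14.1]] mag [[-31.3, 0.7]]
```

Request:
apply_moves([
  [[-2,0,20],[0,0,0]],
  [[-2,0,40],[0,0,0]],
  [[-2,0,55],[0,0,0]],
  [[-2,0,66],[0,0,0]],
  [[-2,0,66],[0,0,0]],
])

```text
time: 4.8
position: [0.4841, -0.0059, 0.0861]
orientation: [179.9, 0.1, -17.0]
contact_force: [-0.3, -0.2, -1.0]
finger_gap: 0.0299
grip_force: 30.0
```

Request:
apply_moves([
  [[0,0,4],[0,0,0]],
  [[0,0,8],[0,0,0]],
  [[0,0,12],[0,0,0]],
  [[0,0,12],[0,0,0]],
  [[0,0,12],[0,0,0]],
])

```text
time: 5.3
position: [0.4857, -0.006, 0.0761]
orientation: [-179.9, -0.1, -17.0]
contact_force: [0.5, 2.7, 3.6]
finger_gap: 0.0298
grip_force: 30.0
```

Request:
apply_moves([
  [[0,0,4],[0,0,0]],
  [[0,0,8.5],[0,0,0]],
  [[0,0,8.5],[0,0,0]],
  [[0,0,8.5],[0,0,0]],
  [[0,0,8.5],[0,0,0]],
])

```text
time: 5.8
position: [0.4855, -0.0062, 0.0673]
orientation: [-180.0, -0.0, -17.0]
contact_force: [2.7, 1.6, 3.5]
finger_gap: 0.0297
grip_force: 30.0
```

```bash
python3 - <<'E'
from rig import *
from h import *
o=get_obs();print(o["time"],o["position"],o["orientation"],o["contact_force"],o["moment"])
c=camera("scene");np.savez("s2.npz",**c);cv2.imwrite("pics/s2.png",cv2.resize(c["color"][170:260,260:360,::-1],None,fx=6,fy=6,interpolation=cv2.INTER_CUBIC))
E
```

```text
5.8 [ 0.48554684 -0.00619051  0.06729887] [-1.79978521e+02 -4.89583601e-02 -1.70279643e+01] [2.73524429 1.59167406 3.47887556] [ 0.55559084 -0.94583178  0.05462854]
```

View pics/s2.png

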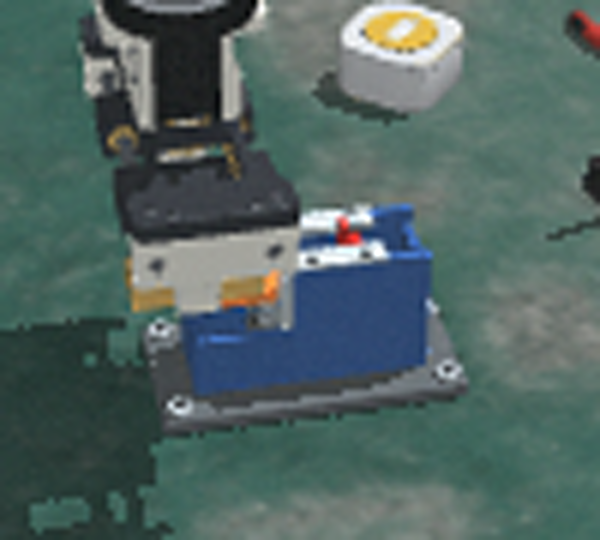

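The scene crop shows the blank pressed level in front of the lips at (200,290), with the red tab at (347,232). I'll start sliding.

Request:
apply_moves([
  [[3,0,0],[0,0,0]],
  [[6,0,0],[0,0,0]],
  [[9,0,0],[0,0,0]],
  [[12,0,0],[0,0,0]],
  [[12,0,0],[0,0,0]],
])

```text
time: 6.35
position: [0.4964, -0.0103, 0.0668]
orientation: [180.0, 0.0, -17.1]
contact_force: [-1.7, -1.1, 4.3]
finger_gap: 0.0297
grip_force: 30.0
```

Request:
apply_moves([
  [[3,0,0],[0,0,0]],
  [[6,0,0],[0,0,0]],
  [[8,0,0],[0,0,0]],
  [[8,0,0],[0,0,0]],
])

```text
time: 6.75
position: [0.5045, -0.0123, 0.0671]
orientation: [180.0, -0.0, -17.0]
contact_force: [-2.2, -1.3, 4.5]
finger_gap: 0.0293
grip_force: 30.0
```

Request:
apply_moves([
  [[3,0,0],[0,0,0]],
  [[6,0,0],[0,0,0]],
  [[9,0,0],[0,0,0]],
  [[9,0,0],[0,0,0]],
])

```text
time: 7.15
position: [0.5133, -0.0149, 0.0671]
orientation: [-180.0, -0.0, -17.0]
contact_force: [-1.3, -0.5, 2.7]
finger_gap: 0.0297
grip_force: 30.0
```

Request:
apply_moves([
  [[0,0,0],[0,0,0]],
  [[0,0,0],[0,0,0]],
  [[0,0,0],[0,0,0]],
  [[0,0,0],[0,0,0]],
], claw=0.4)

```text
time: 7.55
position: [0.5128, -0.0148, 0.067]
orientation: [-180.0, -0.0, -17.0]
contact_force: [0.3, -0.6, 0.2]
finger_gap: 0.0516
grip_force: 0.0
```

```bash
python3 - <<'E'
from rig import *
from h import *
o=get_obs();print(o["time"],o["position"],o["finger_gap"],o["contact_force"],o["moment"])
c=camera("wrist");np.savez("w3.npz",**c);cv2.imwrite("pics/w3.png",cv2.resize(c["color"][50:350,160:480,::-1],None,fx=1.85,fy=1.85,interpolation=cv2.INTER_CUBIC))
E
```

```text
7.55 [ 0.51275845 -0.01481742  0.06698577] 0.05158515513072445 [ 0.31549412 -0.60400397  0.2025937 ] [-0.01172023  0.04676112  0.05850087]
```

View pics/w3.png

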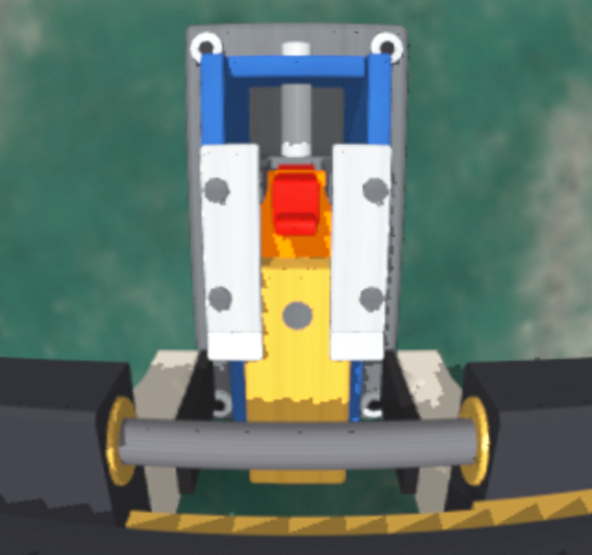

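The view shows blank A centred under both lips, its nose at y≈265 and the feeler's front at y≈235. I'll retract straight back, close the fingers and push the tail.

Request:
apply_moves([
  [[-15,0,0],[0,0,0]],
  [[-30,0,0],[0,0,0]],
  [[-45,0,-1],[0,0,0]],
  [[-52,0,-2],[0,0,0]],
  [[-52,0,-2],[0,0,0]],
])

```text
time: 8.1
position: [0.4625, 0.0007, 0.0695]
orientation: [-180.0, -0.0, -17.0]
contact_force: [1.0, -0.7, 0.6]
finger_gap: 0.0525
grip_force: 0.0
```

Request:
apply_moves([
  [[0,0,0],[0,0,0]],
  [[0,0,0],[0,0,0]],
  [[0,0,0],[0,0,0]],
  [[0,0,0],[0,0,0]],
  [[0,0,0],[0,0,0]],
], claw=1)

```text
time: 8.6
position: [0.4631, 0.0003, 0.0689]
orientation: [180.0, 0.0, -17.1]
contact_force: [-0.4, -0.7, -0.6]
finger_gap: 0.018
grip_force: 0.0
```

Request:
apply_moves([
  [[0,0,0],[0,0,0]],
  [[0,0,0],[0,0,0]],
  [[2,0,0],[0,0,0]],
  [[4,0,0],[0,0,0]],
  [[6,0,0],[0,0,0]],
])

```text
time: 9.1
position: [0.469, -0.0014, 0.0691]
orientation: [-180.0, -0.0, -17.0]
contact_force: [-0.3, -0.3, 0.1]
finger_gap: 0.0007
grip_force: 0.0
```

Request:
apply_moves([
  [[1,0,0],[0,0,0]],
  [[2,0,0],[0,0,0]],
  [[3,0,0],[0,0,0]],
  [[4,0,0],[0,0,0]],
  [[5,0,0],[0,0,0]],
])

```text
time: 9.6
position: [0.4727, -0.0029, 0.0689]
orientation: [180.0, 0.1, -17.1]
contact_force: [-4.0, 1.9, 3.1]
finger_gap: 0.0003
grip_force: 2.1
```

Request:
apply_moves([
  [[1,0,0],[0,0,0]],
  [[2,0,0],[0,0,0]],
  [[3,0,0],[0,0,0]],
  [[4,0,0],[0,0,0]],
  [[5,0,0],[0,0,0]],
])

```text
time: 10.1
position: [0.4781, -0.0044, 0.069]
orientation: [180.0, 0.0, -17.0]
contact_force: [-4.1, 0.3, 2.3]
finger_gap: 0.0004
grip_force: 2.3
```

Request:
apply_moves([
  [[1,0,0],[0,0,0]],
  [[2,0,0],[0,0,0]],
  [[3,0,0],[0,0,0]],
  [[4,0,0],[0,0,0]],
  [[5,0,0],[0,0,0]],
])

```text
time: 10.6
position: [0.4831, -0.0058, 0.069]
orientation: [180.0, 0.0, -17.0]
contact_force: [-4.1, 1.3, 1.3]
finger_gap: 0.0006
grip_force: 2.4
```

Request:
apply_moves([
  [[0.5,0,0],[0,0,0]],
  [[1,0,0],[0,0,0]],
  [[1.5,0,0],[0,0,0]],
  [[2,0,0],[0,0,0]],
  [[2,0,0],[0,0,0]],
])

```text
time: 11.1
position: [0.4849, -0.0064, 0.069]
orientation: [180.0, 0.0, -17.0]
contact_force: [-4.3, 1.9, 2.0]
finger_gap: 0.0002
grip_force: 2.4
```

```bash
cat > look.py <<'E'
from rig import *
from h import *
import sys
o=get_obs();a=np.radians(-16.9);e=np.array([np.cos(a),np.sin(a),0])
print(o["time"],"tcp local x",round((o["position"]*1000-[542,-23.9,0])@e,2),"z",o["position"][2].round(4),"Fx",round(o["contact_force"]@e,2),o["contact_force"].round(2))
c=camera("wrist")
m=hsv(c,(0,170,120),(6,255,255),(280,60,360,220));ys,xs=np.where(m);print("red",len(xs),ys.min() if len(ys) else 0,ys.max() if len(ys) else 0)
if len(xs):
    w=fish(c,[[xs.mean(),ys.min()],[xs.mean(),ys.max()]],.085)*1000
    print("tab local x far/near",((w-[542,-23.9,85])@e).round(1))
g=hsv(c,(20,120,120),(32,255,255),(305,60,335,330));ys,xs=np.where(g)
if len(xs): print("gold front local x",((fish(c,[[xs.mean(),ys.min()]],.080)*1000-[542,-23.9,80])@e).round(1))
if len(sys.argv)>1: cv2.imwrite(sys.argv[1],cv2.resize(c["color"][50:350,160:480,::-1],None,fx=1.85,fy=1.85,interpolation=cv2.INTER_CUBIC))
E
python3 look.py pics/w4.png
```

```text
11.1 tcp local x -59.72 z 0.069 Fx -4.68 [-4.32  1.86  1.95]
red 613 82 106
tab local x far/near [33.9 22.8]
gold front local x [31.]
```

```bash
python3 - <<'E'
from h import *
a=np.radians(-16.9);e=np.array([np.cos(a),np.sin(a),0])
for f in ["w2","w3"]:
    c=dict(np.load(f+".npz"));m=hsv(c,(0,170,120),(6,255,255),(280,60,360,220));ys,xs=np.where(m)
    for h in (.083,.088,.092):
        w=fish(c,[[xs.mean(),ys.min()],[xs.mean(),ys.max()]],h)*1000;print(f,h,((w-[542,-23.9,0])@e).round(1))
E
```

```text
w2 0.083 [32.9 21.8]
w2 0.088 [32.7 21.8]
w2 0.092 [32.5 21.9]
w3 0.083 [36.6 19.1]
w3 0.088 [37.1 20.2]
w3 0.092 [37.5 21.1]
```

Request:
apply_moves([
  [[0.5,0,0],[0,0,0]],
  [[1,0,0],[0,0,0]],
  [[1.5,0,0],[0,0,0]],
  [[2,0,0],[0,0,0]],
  [[2,0,0],[0,0,0]],
])

```text
time: 11.65
position: [0.4868, -0.0069, 0.069]
orientation: [180.0, 0.0, -17.0]
contact_force: [-5.0, 1.0, 1.6]
finger_gap: 0.0001
grip_force: 2.5
```

```bash
python3 look.py
```

```text
11.65 tcp local x -57.75 z 0.069 Fx -5.08 [-4.99  1.03  1.62]
red 625 82 106
tab local x far/near [35.9 24.8]
gold front local x [31.5]
```

Request:
apply_moves([
  [[0.5,0,0],[0,0,0]],
  [[1,0,0],[0,0,0]],
  [[1,0,0],[0,0,0]],
])

```text
time: 12.0
position: [0.4878, -0.0072, 0.069]
orientation: [180.0, 0.0, -17.0]
contact_force: [-4.4, 1.3, 1.7]
finger_gap: 0.0003
grip_force: 2.5
```

```bash
python3 look.py
```

```text
12.0 tcp local x -56.76 z 0.069 Fx -4.56 [-4.38  1.26  1.71]
red 615 82 106
tab local x far/near [36.9 25.8]
gold front local x [31.6]
```

Now half-millimetre steps, several per block, watching the force.

Request:
apply_moves([
  [[0.5,0,0],[0,0,0]],
  [[0.5,0,0],[0,0,0]],
])

```text
time: 12.25
position: [0.4882, -0.0074, 0.069]
orientation: [180.0, 0.0, -17.0]
contact_force: [-4.9, 0.7, 1.8]
finger_gap: 0.0003
grip_force: 2.6
```

Request:
apply_moves([
  [[0.5,0,0],[0,0,0]],
  [[0.5,0,0],[0,0,0]],
])

```text
time: 12.45
position: [0.4887, -0.0075, 0.069]
orientation: [180.0, 0.0, -17.0]
contact_force: [-5.6, 1.5, 2.1]
finger_gap: 0.0008
grip_force: 2.6
```

```bash
python3 look.py
```

```text
12.45 tcp local x -55.75 z 0.069 Fx -5.81 [-5.6   1.55  2.08]
red 615 82 106
tab local x far/near [37.9 26.8]
gold front local x [31.6]
```

Request:
apply_moves([
  [[0.4,0,0],[0,0,0]],
  [[0.4,0,0],[0,0,0]],
])

```text
time: 12.7
position: [0.4891, -0.0076, 0.069]
orientation: [180.0, 0.0, -17.0]
contact_force: [-4.2, 2.0, 1.6]
finger_gap: 0.0004
grip_force: 2.6
```

Request:
apply_moves([
  [[0,0,0],[0,0,0]],
])

```text
time: 12.8
position: [0.4891, -0.0076, 0.069]
orientation: [180.0, 0.0, -17.0]
contact_force: [-5.1, 0.7, 1.7]
finger_gap: 0.0006
grip_force: 2.6
```

Request:
apply_moves([
  [[0,0,0],[0,0,0]],
])

```text
time: 12.9
position: [0.489, -0.0076, 0.069]
orientation: [180.0, 0.0, -17.0]
contact_force: [-5.1, 1.2, 0.8]
finger_gap: 0.0004
grip_force: 2.6
```

Request:
apply_moves([
  [[0.3,0,0],[0,0,0]],
  [[0.3,0,0],[0,0,0]],
])

```text
time: 13.1
position: [0.4893, -0.0077, 0.069]
orientation: [180.0, 0.0, -17.0]
contact_force: [-4.6, 1.2, 0.7]
finger_gap: 0.0007
grip_force: 2.6
```

Request:
apply_moves([
  [[0,0,0],[0,0,0]],
])

```text
time: 13.2
position: [0.4893, -0.0077, 0.069]
orientation: [180.0, 0.0, -17.0]
contact_force: [-4.5, 1.1, 2.6]
finger_gap: 0.0007
grip_force: 2.6
```

Request:
apply_moves([
  [[0.3,0,0],[0,0,0]],
  [[0.3,0,0],[0,0,0]],
])

```text
time: 13.4
position: [0.4896, -0.0078, 0.069]
orientation: [180.0, 0.0, -17.0]
contact_force: [-5.0, 1.9, 1.7]
finger_gap: 0.0005
grip_force: 2.8
```

Request:
apply_moves([
  [[0,0,0],[0,0,0]],
])

```text
time: 13.5
position: [0.4895, -0.0078, 0.069]
orientation: [180.0, 0.0, -17.0]
contact_force: [-4.8, 1.3, 1.9]
finger_gap: 0.0006
grip_force: 2.8
```

```bash
python3 look.py pics/w5.png
```

```text
13.5 tcp local x -54.87 z 0.069 Fx -4.98 [-4.81  1.3   1.94]
red 616 82 106
tab local x far/near [38.8 27.7]
gold front local x [26.8]
```

View pics/w5.png

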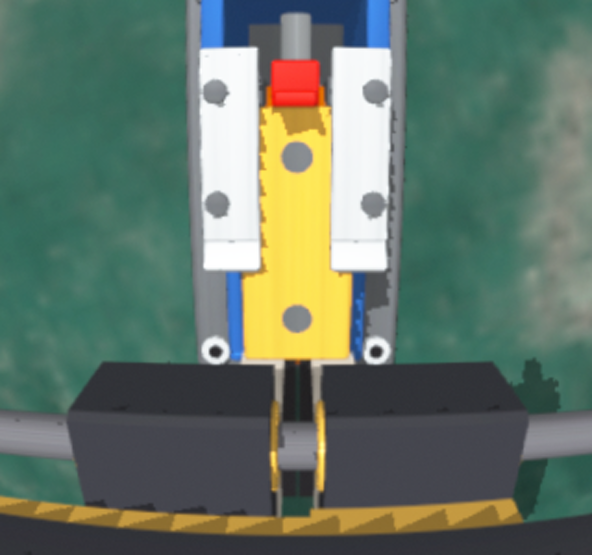

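The view shows the blank's nose at y≈106 touching the tab, with a thin orange strip of follower still showing at (268,97). So the stop isn't reached yet. I'll profile that column.

```bash
cat > col.py <<'E'
from rig import *
from h import *
c=camera("wrist");np.savez("wl.npz",**c);I=c["color"]
for r in range(88,112): print(r,[I[r,k].tolist() for k in (304,305,306,335,336)])
E
python3 col.py
```

```text
88 [[81, 81, 84], [89, 78, 80], [148, 65, 63], [80, 83, 85], [82, 84, 86]]
89 [[81, 82, 84], [89, 76, 78], [151, 65, 64], [81, 83, 84], [81, 84, 85]]
90 [[81, 82, 84], [90, 77, 79], [153, 64, 64], [80, 83, 84], [82, 83, 86]]
91 [[81, 82, 84], [90, 77, 79], [154, 65, 64], [81, 83, 86], [83, 85, 88]]
92 [[80, 81, 83], [91, 77, 79], [155, 64, 63], [80, 82, 85], [82, 84, 87]]
93 [[78, 79, 82], [90, 76, 78], [156, 63, 62], [78, 80, 84], [80, 82, 85]]
94 [[72, 72, 74], [89, 74, 76], [158, 62, 62], [72, 74, 76], [76, 77, 81]]
95 [[74, 67, 66], [98, 71, 68], [165, 66, 61], [68, 66, 68], [71, 73, 77]]
96 [[109, 70, 53], [143, 78, 50], [187, 70, 48], [87, 68, 62], [74, 72, 74]]
97 [[164, 87, 36], [201, 92, 6], [215, 76, 14], [121, 76, 52], [81, 73, 72]]
98 [[174, 91, 35], [210, 98, 0], [218, 78, 5], [128, 80, 52], [83, 74, 72]]
99 [[177, 93, 36], [213, 100, 3], [220, 79, 9], [132, 81, 53], [85, 74, 71]]
100 [[179, 93, 36], [214, 101, 5], [219, 79, 3], [133, 81, 51], [87, 76, 72]]
101 [[181, 94, 36], [213, 99, 3], [213, 79, 6], [135, 82, 51], [86, 76, 71]]
102 [[181, 94, 35], [214, 100, 3], [212, 80, 4], [136, 82, 50], [87, 76, 71]]
103 [[183, 95, 36], [219, 104, 0], [225, 89, 5], [138, 85, 52], [89, 77, 72]]
104 [[184, 95, 33], [223, 109, 1], [231, 94, 1], [146, 89, 54], [94, 79, 72]]
105 [[185, 97, 34], [222, 108, 0], [230, 95, 0], [181, 103, 50], [119, 85, 69]]
106 [[193, 101, 30], [222, 111, 0], [225, 99, 3], [201, 115, 45], [139, 94, 65]]
107 [[205, 121, 35], [226, 138, 36], [225, 135, 36], [215, 148, 56], [189, 141, 67]]
108 [[224, 170, 63], [239, 190, 69], [237, 187, 68], [249, 214, 79], [249, 214, 81]]
109 [[253, 226, 85], [252, 224, 84], [246, 206, 76], [253, 226, 84], [252, 225, 83]]
110 [[254, 231, 87], [253, 228, 86], [247, 209, 77], [253, 228, 85], [253, 226, 84]]
111 [[254, 231, 87], [253, 229, 87], [249, 213, 78], [253, 227, 85], [253, 225, 82]]
```

```bash
python3 - <<'E'
from h import *
a=np.radians(-16.9);e=np.array([np.cos(a),np.sin(a),0])
for f in ("w4","w5"):
    I=cv2.resize(cv2.imread(f"pics/{f}.png"),(320,300),interpolation=cv2.INTER_AREA)[:,:,::-1]
    print(f,[(r+50,I[r,145].tolist(),I[r,160].tolist()) for r in range(28,64,2)])
for f in ("w3","wl"):
    c=dict(np.load(f+".npz"));I=c["color"]
    if f=="w3": print([(r,I[r,305].tolist(),I[r,320].tolist()) for r in range(130,180,2)])
c=dict(np.load("wl.npz"))
for r in (95.5,107): print(r,[(h,round(((fish(c,[[320,r]],h)*1000-[542,-23.9,0])@e)[0],1)) for h in (.06,.07,.08,.09)])
print(c["world_from_camera"][:3,3])
c=dict(np.load("w3.npz"));cv2.imwrite("pics/w3z.png",cv2.resize(c["color"][125:180,290:350,::-1],None,fx=9,fy=9,interpolation=cv2.INTER_CUBIC))
a=cv2.imread("pics/w3z.png");b=cv2.imread("pics/w4.png")
b=cv2.resize(b[50:120,240:355],None,fx=4.5,fy=4.5);d=cv2.imread("pics/w5.png")[50:120,240:355];d=cv2.resize(d,None,fx=4.5,fy=4.5)
W=520;out=[cv2.resize(x,(260,int(x.shape[0]*260/x.shape[1]))) for x in (a,b,d)];H=max(x.shape[0] for x in out)
cv2.imwrite("pics/cmp.png",np.hstack([cv2.copyMakeBorder(x,0,H-x.shape[0],0,0,0) for x in out]))
E
```

```text
w4 [(78, [80, 82, 84], [168, 172, 174]), (80, [81, 81, 84], [204, 208, 210]), (82, [81, 81, 84], [245, 129, 127]), (84, [88, 79, 82], [254, 64, 54]), (86, [98, 73, 69], [253, 64, 55]), (88, [192, 92, 15], [253, 62, 53]), (90, [214, 102, 4], [253, 60, 51]), (92, [214, 102, 8], [253, 59, 49]), (94, [213, 101, 6], [253, 57, 48]), (96, [213, 102, 7], [253, 56, 46]), (98, [217, 102, 2], [245, 43, 32]), (100, [224, 110, 0], [254, 70, 60]), (102, [225, 111, 0], [253, 60, 49]), (104, [225, 109, 0], [250, 42, 29]), (106, [226, 116, 5], [212, 40, 21]), (108, [250, 211, 77], [174, 126, 49]), (110, [254, 230, 87], [185, 141, 56]), (112, [254, 231, 88], [187, 142, 55])]
w5 [(78, [80, 83, 84], [168, 173, 174]), (80, [81, 83, 84], [167, 171, 172]), (82, [81, 82, 84], [206, 102, 102]), (84, [87, 78, 80], [253, 62, 53]), (86, [90, 78, 80], [253, 64, 54]), (88, [90, 76, 79], [253, 62, 54]), (90, [92, 77, 79], [253, 62, 51]), (92, [94, 77, 79], [253, 60, 49]), (94, [93, 73, 75], [253, 56, 46]), (96, [143, 78, 48], [253, 56, 47]), (98, [209, 97, 4], [248, 45, 35]), (100, [214, 99, 6], [254, 64, 52]), (1
[... 715 characters left out ...]
(156, [221, 106, 0], [251, 42, 29]), (158, [220, 106, 0], [251, 37, 27]), (160, [220, 106, 0], [250, 36, 23]), (162, [221, 106, 0], [250, 36, 24]), (164, [221, 106, 0], [238, 31, 22]), (166, [221, 107, 0], [197, 23, 13]), (168, [221, 107, 0], [215, 24, 13]), (170, [222, 107, 0], [252, 42, 29]), (172, [222, 109, 0], [252, 46, 33]), (174, [222, 108, 0], [248, 32, 21]), (176, [222, 109, 0], [233, 39, 12]), (178, [222, 108, 0], [221, 104, 0])]
95.5 [(0.06, np.float64(33.6)), (0.07, np.float64(33.2)), (0.08, np.float64(32.7)), (0.09, np.float64(32.3))]
107 [(0.06, np.float64(27.3)), (0.07, np.float64(27.3)), (0.08, np.float64(27.2)), (0.09, np.float64(27.2))]
[ 0.56733159 -0.03156003  0.22794759]
```

View pics/cmp.png

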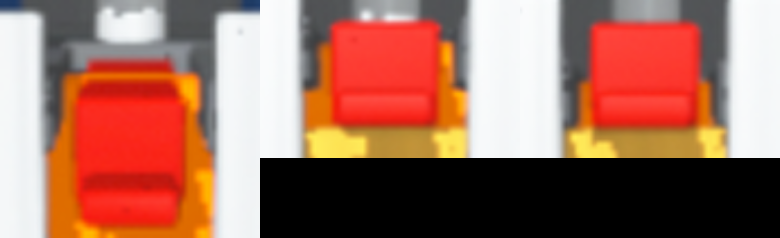

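The comparison shows dark stop cheeks beside the tab. In panel 3 they reach almost to the nose, at y≈120. I'll read that gap numerically.

```bash
python3 - <<'E'
from h import *
I=np.load("wl.npz")["color"]
for k in (302,303,304,336,337): print(k,[(r,I[r,k].tolist()) for r in range(99,112)])
b=cv2.resize(cv2.imread("pics/w4.png"),(320,300),interpolation=cv2.INTER_AREA)[:,:,::-1]
for k in (303,336): print("w4",k,[(r,b[r-50,k-160].tolist()) for r in range(86,112)])
E
```

```text
302 [(99, [74, 74, 74]), (100, [76, 75, 76]), (101, [76, 75, 76]), (102, [76, 75, 76]), (103, [76, 75, 76]), (104, [75, 74, 75]), (105, [75, 74, 74]), (106, [80, 74, 69]), (107, [120, 95, 61]), (108, [203, 155, 61]), (109, [251, 219, 81]), (110, [252, 223, 84]), (111, [229, 180, 67])]
303 [(99, [104, 73, 57]), (100, [104, 73, 57]), (101, [106, 75, 58]), (102, [105, 74, 58]), (103, [106, 74, 58]), (104, [107, 74, 57]), (105, [109, 74, 56]), (106, [130, 81, 52]), (107, [167, 107, 47]), (108, [213, 161, 61]), (109, [253, 227, 85]), (110, [254, 231, 88]), (111, [252, 223, 84])]
304 [(99, [177, 93, 36]), (100, [179, 93, 36]), (101, [181, 94, 36]), (102, [181, 94, 35]), (103, [183, 95, 36]), (104, [184, 95, 33]), (105, [185, 97, 34]), (106, [193, 101, 30]), (107, [205, 121, 35]), (108, [224, 170, 63]), (109, [253, 226, 85]), (110, [254, 231, 87]), (111, [254, 231, 87])]
336 [(99, [85, 74, 71]), (100, [87, 76, 72]), (101, [86, 76, 71]), (102, [87, 76, 71]), (103, [89, 77, 72]), (104, [94, 79, 72]), (105, [119, 85, 69]), (106, [139, 94, 65]), (107, [189, 141, 67]), (108, [249, 214, 81]), (10
[... 814 characters left out ...]
225, 115, 4]), (107, [231, 146, 36]), (108, [244, 198, 71]), (109, [253, 229, 87]), (110, [254, 234, 88]), (111, [254, 235, 90])]
w4 336 [(86, [84, 80, 81]), (87, [110, 86, 78]), (88, [128, 91, 76]), (89, [134, 94, 76]), (90, [138, 95, 76]), (91, [139, 97, 76]), (92, [139, 98, 76]), (93, [140, 98, 76]), (94, [142, 98, 75]), (95, [140, 96, 73]), (96, [130, 89, 66]), (97, [129, 83, 57]), (98, [202, 112, 37]), (99, [248, 152, 4]), (100, [245, 136, 0]), (101, [237, 123, 0]), (102, [235, 121, 0]), (103, [234, 121, 0]), (104, [231, 115, 0]), (105, [226, 111, 0]), (106, [227, 118, 5]), (107, [237, 157, 41]), (108, [249, 213, 76]), (109, [253, 229, 84]), (110, [253, 229, 86]), (111, [253, 227, 85])]
```

In w4 the gap to the stop was 10 rows, about 4.8 mm, and I have moved 4.85 mm since. The blank is therefore within a few tenths of a millimetre of the stop, so I'll finish with 0.2 mm steps.

Request:
apply_moves([
  [[0.2,0,0],[0,0,0]],
  [[0.2,0,0],[0,0,0]],
])

```text
time: 13.8
position: [0.4896, -0.0078, 0.069]
orientation: [180.0, 0.0, -17.0]
contact_force: [-6.5, 2.7, 1.6]
finger_gap: 0.0007
grip_force: 3.1
```

Request:
apply_moves([
  [[0,0,0],[0,0,0]],
])

```text
time: 13.9
position: [0.4896, -0.0079, 0.069]
orientation: [180.0, 0.0, -17.0]
contact_force: [-6.0, 1.2, 2.2]
finger_gap: 0.0004
grip_force: 3.1
```

Request:
apply_moves([
  [[0.2,0,0],[0,0,0]],
  [[0.2,0,0],[0,0,0]],
])

```text
time: 14.1
position: [0.4897, -0.0079, 0.069]
orientation: [180.0, 0.0, -17.0]
contact_force: [-6.5, 2.6, 2.9]
finger_gap: 0.0001
grip_force: 3.4
```

Request:
apply_moves([
  [[0,0,0],[0,0,0]],
])

```text
time: 14.2
position: [0.4897, -0.0079, 0.069]
orientation: [180.0, 0.0, -17.0]
contact_force: [-6.6, 2.9, 3.0]
finger_gap: 0.0006
grip_force: 3.4
```

The force rose by about 2 N and the grip reading rose too, so blank A is on the stop. I'll back off and go to blank B.

Request:
apply_moves([
  [[-15,0,0],[0,0,0]],
  [[-30,0,0],[0,0,0]],
  [[-30,0,-30],[0,0,0]],
  [[-30,0,-60],[0,0,0]],
  [[-30,0,-90],[0,0,0]],
])

```text
time: 14.7
position: [0.4628, 0.0011, 0.1609]
orientation: [-179.9, -0.2, -17.0]
contact_force: [0.6, 0.1, -0.2]
finger_gap: 0.0006
grip_force: 0.0
```

Request:
apply_moves([
  [[19,32,0],[0,0,0]],
  [[38,64,4],[0,0,0]],
  [[57,96,8],[0,0,0]],
  [[76,128,12],[0,0,0]],
  [[94,157,17],[0,0,0]],
], claw=0)

```text
time: 15.2
position: [0.5073, -0.1788, 0.1428]
orientation: [-180.0, -0.2, -17.0]
contact_force: [0.9, 0.6, 0.0]
finger_gap: 0.0352
grip_force: 0.0
```

Request:
apply_moves([
  [[23,39,4],[0,0,-6]],
  [[46,78,8],[0,0,-12]],
  [[70,117,12],[0,0,-18]],
  [[70,117,12],[0,0,-18]],
  [[70,117,12],[0,0,-18]],
])

```text
time: 15.7
position: [0.5385, -0.3108, 0.1296]
orientation: [180.0, -0.0, 0.8]
contact_force: [-0.9, 0.6, -0.4]
finger_gap: 0.0749
grip_force: 0.0
```

```bash
python3 - <<'E'
from rig import *
from h import *
o=get_obs();print(o["time"],o["position"],o["orientation"],o["finger_gap"])
c=camera("wrist");np.savez("w6.npz",**c)
m=hsv(c,(20,120,120),(32,255,255),(250,100,400,260))
for k in cv2.findContours(m,0,1)[0]:
    if cv2.contourArea(k)>300:
        r=rect(fish(c,k[:,0],.014));print(r);a=np.radians(r[4]);print(delta(o,[r[0]-5*np.cos(a),r[1]-5*np.sin(a),3],r[4]))
s=hsv(c,(0,170,100),(8,255,255));n,_,st,ce=cv2.connectedComponentsWithStats(s)
for i in range(1,n):
    if st[i,4]>150: print("red",st[i],(fish(c,[ce[i]],.165)*1000).round())
t=camera("top");m=hsv(t,(0,150,120),(6,255,255),(315,170,340,205));ys,xs=np.where(m);print("mag tab",toplane(t,[[xs.mean(),ys.mean()]],.09).round(4))
E
```

```text
15.7 [ 0.53849002 -0.31076057  0.12956326] [ 1.79961542e+02 -3.43954999e-02  7.96032053e-01] 0.0748954586281169
[ 546.4 -310.9   71.5   29.9    0.8]
(array([  2.8,   0.2, 126.6]), array([ 0., -0., -0.]))
red [ 492  108   77   75 3764] [[ 612. -411.  165.]]
mag tab [[ 0.5724 -0.0318  0.09  ]]
```

Request:
apply_moves([
  [[-1,0,40],[0,0,0]],
  [[-1,0,80],[0,0,0]],
  [[-1,0,110],[0,0,0]],
  [[-1,0,126],[0,0,0]],
  [[-1,0,126],[0,0,0]],
])

```text
time: 16.3
position: [0.5364, -0.3077, 0.0027]
orientation: [-180.0, 0.1, 1.0]
contact_force: [-0.1, 0.1, 0.4]
finger_gap: 0.0875
grip_force: 0.0
```

Request:
apply_moves([
  [[0,0,0],[0,0,0]],
  [[0,0,0],[0,0,0]],
  [[0,0,0],[0,0,0]],
  [[0,0,0],[0,0,0]],
  [[0,0,0],[0,0,0]],
], claw=1)

```text
time: 16.8
position: [0.5372, -0.3093, 0.0047]
orientation: [180.0, -0.1, 1.0]
contact_force: [0.8, 1.4, 0.8]
finger_gap: 0.0533
grip_force: 0.0
```

Request:
apply_moves([
  [[0,0,0],[0,0,0]],
  [[0,0,0],[0,0,0]],
  [[0,0,0],[0,0,0]],
  [[0,0,0],[0,0,0]],
])

```text
time: 17.2
position: [0.5369, -0.3093, 0.0041]
orientation: [180.0, 0.0, 1.0]
contact_force: [-0.5, -0.5, 0.3]
finger_gap: 0.0294
grip_force: 30.0
```

Request:
apply_moves([
  [[0,0,-40],[0,0,0]],
  [[0,0,-80],[0,0,0]],
  [[0,0,-120],[0,0,0]],
  [[0,0,-150],[0,0,0]],
  [[0,0,-160],[0,0,0]],
])

```text
time: 17.7
position: [0.5384, -0.3097, 0.1679]
orientation: [179.9, -0.3, 1.0]
contact_force: [-0.5, 0.1, -1.5]
finger_gap: 0.0295
grip_force: 30.0
```

Request:
apply_moves([
  [[-5,-31,0],[0,0,0]],
  [[-10,-62,0],[0,0,0]],
  [[-15,-93,0],[0,0,0]],
  [[-20,-124,0],[0,0,0]],
  [[-25,-153,0],[0,0,0]],
])

```text
time: 18.2
position: [0.5083, -0.1553, 0.163]
orientation: [-180.0, 0.1, 0.9]
contact_force: [0.3, -0.3, -0.8]
finger_gap: 0.0296
grip_force: 30.0
```

Request:
apply_moves([
  [[-8,-50,0],[0,0,6]],
  [[-16,-95,0],[0,0,12]],
  [[-25,-135,0],[0,0,18]],
  [[-25,-152,0],[0,0,18]],
  [[-25,-152,0],[0,0,18]],
])

```text
time: 18.7
position: [0.4812, -0.003, 0.1635]
orientation: [-180.0, 0.0, -16.9]
contact_force: [0.1, -0.3, -1.6]
finger_gap: 0.0296
grip_force: 30.0
```

```bash
python3 - <<'E'
from rig import *
from h import *
o=get_obs();print(o["time"],o["position"],o["orientation"],o["finger_gap"]);print(delta(o,[481.4,-4.9,160],-17))
c=camera("wrist");np.savez("w7.npz",**c)
a=np.radians(-16.9);R=np.array([[np.cos(a),-np.sin(a)],[np.sin(a),np.cos(a)]])
m=hsv(c,(20,120,150),(32,255,255),(270,90,370,260))
for k in cv2.findContours(m,0,1)[0]:
    if cv2.contourArea(k)>100:
        b=cv2.boundingRect(k);print(b)
        for r in range(b[1],b[1]+b[3],8):
            xs=np.where(m[r,b[0]:b[0]+b[2]])[0]+b[0]
            if len(xs): print(r,xs.min(),xs.max(),((fish(c,[[xs.min(),r],[xs.max()+1,r]],.174)[:,:2]*1000-[542,-23.9])@R).round(1).tolist())
cv2.imwrite("pics/w7.png",cv2.resize(c["color"][0:300,160:480,::-1],None,fx=1.85,fy=1.85))
E
```

```text
18.7 [ 0.48123934 -0.00303343  0.16353771] [-1.79997908e+02  4.04246746e-02 -1.68723967e+01] 0.029643030311051345
(array([0.7, 1.7, 3.5]), array([-0. ,  0. ,  0.1]))
(291, 97, 60, 163)
97 312 333 [[22.7, 6.4], [22.7, -4.0]]
105 312 334 [[18.9, 6.4], [18.9, -4.4]]
113 312 334 [[15.0, 6.4], [15.1, -4.5]]
121 312 334 [[11.2, 6.4], [11.2, -4.5]]
129 312 334 [[7.4, 6.5], [7.4, -4.5]]
137 312 334 [[3.5, 6.5], [3.5, -4.5]]
145 312 334 [[-0.4, 6.5], [-0.4, -4.6]]
153 306 341 [[-4.3, 9.4], [-4.3, -8.0]]
161 305 341 [[-8.2, 9.9], [-8.2, -8.0]]
169 305 340 [[-12.2, 10.0], [-12.2, -7.6]]
177 305 340 [[-16.2, 10.0], [-16.2, -7.7]]
185 292 349 [[-20.2, 16.5], [-20.2, -12.2]]
193 292 349 [[-24.3, 16.6], [-24.3, -12.3]]
201 292 349 [[-28.5, 16.7], [-28.5, -12.4]]
209 291 349 [[-32.8, 17.4], [-32.8, -12.6]]
217 292 349 [[-37.1, 17.0], [-37.1, -12.7]]
225 292 349 [[-41.5, 17.1], [-41.5, -12.8]]
233 293 348 [[-46.0, 16.7], [-46.0, -12.5]]
241 293 348 [[-50.6, 16.9], [-50.6, -12.6]]
249 294 348 [[-55.3, 16.5], [-55.3, -12.8]]
257 294 347 [[-60.1, 16.7], [-60.1, -12.4]]
```

View pics/w7.png

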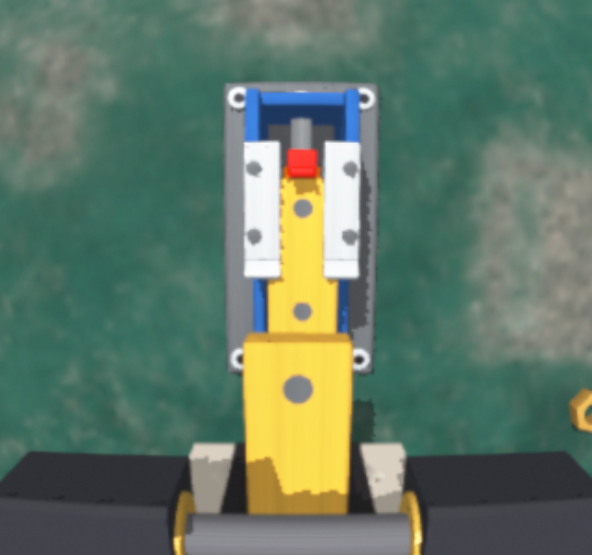

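The view shows blank B ahead of the lips, its nose at y≈338. Blank A is home against the red tab at (302,163). B sits 1.6 mm off-centre, so I'll correct that and press down.

Request:
apply_moves([
  [[0,1.6,20],[0,0,0]],
  [[0,1.6,40],[0,0,0]],
  [[0,1.6,60],[0,0,0]],
  [[0,1.6,75],[0,0,0]],
  [[0,1.6,75],[0,0,0]],
])

```text
time: 19.25
position: [0.4795, -0.0081, 0.0867]
orientation: [179.8, 0.2, -17.1]
contact_force: [-0.7, 0.2, -0.6]
finger_gap: 0.0295
grip_force: 30.0
```

Request:
apply_moves([
  [[0,0,3],[0,0,0]],
  [[0,0,6],[0,0,0]],
  [[0,0,9],[0,0,0]],
  [[0,0,12],[0,0,0]],
  [[0,0,12],[0,0,0]],
])

```text
time: 19.75
position: [0.4817, -0.0067, 0.0775]
orientation: [-180.0, -0.0, -17.0]
contact_force: [-2.0, -2.1, 4.1]
finger_gap: 0.0295
grip_force: 30.0
```

Request:
apply_moves([
  [[0,0,3],[0,0,0]],
  [[0,0,6],[0,0,0]],
  [[0,0,9],[0,0,0]],
  [[0,0,9],[0,0,0]],
  [[0,0,9],[0,0,0]],
])

```text
time: 20.25
position: [0.4817, -0.0067, 0.0687]
orientation: [-180.0, -0.0, -17.0]
contact_force: [-2.8, -1.9, 5.5]
finger_gap: 0.0297
grip_force: 30.0
```

```bash
python3 look.py pics/w8.png; python3 -c "
from rig import *
o=get_obs();print(o['position'],o['orientation'],o['moment'])"
```

```text
20.25 tcp local x -62.71 z 0.0687 Fx -2.14 [-2.82 -1.93  5.49]
red 666 66 91
tab local x far/near [38.4 26.7]
gold front local x [26.1]
[ 0.48171023 -0.0066483   0.06873013] [-1.79990538e+02 -4.70709227e-02 -1.70212367e+01] [-0.65673571  0.69980164 -0.08656302]
```

Request:
apply_moves([
  [[0,-0.8,0.4],[0,0,0]],
  [[0,-1.5,0.8],[0,0,0]],
  [[0,-1.5,0.8],[0,0,0]],
  [[0,-1.5,0.8],[0,0,0]],
])

```text
time: 20.7
position: [0.482, -0.0055, 0.0679]
orientation: [180.0, -0.0, -17.0]
contact_force: [-2.4, -2.5, 5.3]
finger_gap: 0.0293
grip_force: 30.0
```

```bash
python3 - <<'E'
from rig import *
from h import *
o=get_obs();a=np.radians(-16.9);R=np.array([[np.cos(a),-np.sin(a)],[np.sin(a),np.cos(a)]])
print("tcp local",((o["position"][:2]*1000-[542,-23.9])@R).round(1),o["position"][2].round(4),o["contact_force"].round(1))
c=camera("wrist");np.savez("w9.npz",**c);I=c["color"]
hs=cv2.cvtColor(I,cv2.COLOR_RGB2HSV)
for r in range(150,262,8):
    g=np.where((hs[r,260:380,0]>=20)&(hs[r,260:380,0]<=32)&(hs[r,260:380,1]>110)&(hs[r,260:380,2]>90))[0]+260
    w=np.where((hs[r,260:380,1]<40)&(hs[r,260:380,2]>190))[0]+260
    print(r,(g.min(),g.max()) if len(g) else None,(w.min(),w.max()) if len(w) else None, ((fish(c,[[g.min(),r],[g.max()+1,r]],.079)[:,:2]*1000-[542,-23.9])@R).round(1).tolist() if len(g) else "")
E
```

```text
tcp local [-62.7   0.2] 0.0679 [-2.4 -2.5  5.3]
150 (np.int64(301), np.int64(338)) (np.int64(269), np.int64(369)) [[-1.2, 9.5], [-1.3, -8.7]]
158 (np.int64(302), np.int64(338)) (np.int64(269), np.int64(369)) [[-5.1, 9.1], [-5.2, -8.8]]
166 (np.int64(302), np.int64(338)) (np.int64(269), np.int64(368)) [[-9.1, 9.2], [-9.1, -8.8]]
174 (np.int64(302), np.int64(338)) (np.int64(269), np.int64(369)) [[-13.1, 9.2], [-13.1, -8.8]]
182 (np.int64(296), np.int64(344)) None [[-17.1, 12.3], [-17.1, -11.8]]
190 (np.int64(292), np.int64(350)) None [[-21.1, 14.3], [-21.2, -14.9]]
198 (np.int64(292), np.int64(349)) None [[-25.3, 14.5], [-25.3, -14.5]]
206 (np.int64(292), np.int64(349)) None [[-29.5, 14.6], [-29.5, -14.6]]
214 (np.int64(293), np.int64(349)) None [[-33.7, 14.2], [-33.8, -14.7]]
222 (np.int64(293), np.int64(349)) None [[-38.1, 14.3], [-38.2, -14.9]]
230 (np.int64(293), np.int64(348)) (np.int64(268), np.int64(371)) [[-42.5, 14.5], [-42.6, -14.5]]
238 (np.int64(293), np.int64(348)) None [[-47.0, 14.7], [-47.1, -14.6]]
246 (np.int64(293), np.int64(348)) (np.int64(263), np.int64(377)) [[-51.7, 14.8], [-51.8, -14.8]]
254 (np.int64(293), np.int64(348)) (np.int64(360), np.int64(374)) [[-56.4, 15.0], [-56.5, -14.9]]
```

Blank B is centred within 0.5 mm. Sliding it under now.

Request:
apply_moves([
  [[3,0,0],[0,0,0]],
  [[6,-0.3,0],[0,0,0]],
  [[9,-0.3,0],[0,0,0]],
  [[12,-0.3,0],[0,0,0]],
  [[12,-0.3,0],[0,0,0]],
])

```text
time: 21.25
position: [0.4933, -0.0083, 0.0677]
orientation: [-180.0, 0.0, -17.0]
contact_force: [-2.4, 0.3, 5.4]
finger_gap: 0.0295
grip_force: 30.0
```

Request:
apply_moves([
  [[3,0,0],[0,0,0]],
  [[6,0,0],[0,0,0]],
  [[8,0,0],[0,0,0]],
  [[8,0,0],[0,0,0]],
])

```text
time: 21.65
position: [0.5008, -0.0107, 0.0676]
orientation: [180.0, 0.0, -17.0]
contact_force: [-2.7, 0.6, 5.7]
finger_gap: 0.0298
grip_force: 30.0
```

Request:
apply_moves([
  [[3,0,0],[0,0,0]],
  [[6,0,0],[0,0,0]],
  [[9,0,0],[0,0,0]],
  [[12,0,0],[0,0,0]],
  [[12,0,0],[0,0,0]],
])

```text
time: 22.15
position: [0.5125, -0.0142, 0.0677]
orientation: [-180.0, 0.0, -17.0]
contact_force: [-2.9, -0.1, 5.8]
finger_gap: 0.0295
grip_force: 30.0
```

Request:
apply_moves([
  [[0,0,0],[0,0,0]],
  [[0,0,0],[0,0,0]],
  [[0,0,0],[0,0,0]],
  [[0,0,0],[0,0,0]],
], claw=0.4)

```text
time: 22.55
position: [0.5127, -0.0142, 0.0673]
orientation: [-180.0, -0.0, -17.0]
contact_force: [-0.2, -0.0, -0.1]
finger_gap: 0.0519
grip_force: 0.0
```

```bash
python3 look.py; cat > prof.py <<'E'
from rig import *
from h import *
c=camera("wrist");I=c["color"];a=np.radians(-16.9);e=np.array([np.cos(a),np.sin(a),0])
for k in (304,316,336):
    out=[];p=None
    for r in range(60,300):
        h,s,v=cv2.cvtColor(I[r:r+1,k:k+1],cv2.COLOR_RGB2HSV)[0,0]
        t="dark" if s<90 and v<130 else "white" if s<60 else "red" if h<7 and s>150 else "orange" if h<19 else "gold" if h<33 else "other"
        if t!=p: out.append((r,t,round(float((fish(c,[[k,r]],.08)*1000-[542,-23.9,80])[0]@e),1)));p=t
    print(k,out)
E
python3 prof.py
```

```text
22.55 tcp local x -30.91 z 0.0673 Fx -0.16 [-0.18 -0.04 -0.06]
red 814 128 162
tab local x far/near [41.5 25.8]
gold front local x [28.8]
304 [(60, 'other', 73.6), (61, 'dark', 73.1), (63, 'white', 72.1), (79, 'other', 64.5), (97, 'dark', 55.9), (154, 'gold', 28.8), (278, 'dark', -38.7), (284, 'white', -42.6)]
316 [(60, 'other', 73.5), (61, 'dark', 73.0), (63, 'white', 72.1), (79, 'other', 64.4), (95, 'white', 56.8), (128, 'orange', 41.2), (129, 'red', 40.7), (163, 'orange', 24.4), (164, 'gold', 23.9), (172, 'orange', 20.0), (173, 'white', 19.5), (181, 'orange', 15.6), (182, 'gold', 15.1), (206, 'orange', 2.8), (207, 'white', 2.3), (219, 'gold', -4.1), (278, 'dark', -38.6), (285, 'white', -43.2)]
336 [(60, 'dark', 73.5), (63, 'white', 72.1), (79, 'other', 64.4), (97, 'dark', 55.9), (141, 'orange', 35.0), (144, 'dark', 33.6), (150, 'orange', 30.7), (152, 'gold', 29.8), (278, 'dark', -38.7), (284, 'white', -42.6)]
```

Request:
apply_moves([
  [[-15,0,0],[0,0,0]],
  [[-30,0,0],[0,0,0]],
  [[-42,0,-1],[0,0,0]],
  [[-48,0,-2],[0,0,0]],
  [[-48,0,-2],[0,0,0]],
])

```text
time: 23.15
position: [0.4664, 0.0001, 0.0697]
orientation: [-180.0, -0.0, -17.0]
contact_force: [-0.2, -1.0, -0.2]
finger_gap: 0.0529
grip_force: 0.0
```

Request:
apply_moves([
  [[0,0,0],[0,0,0]],
  [[0,0,0],[0,0,0]],
  [[0,0,0],[0,0,0]],
  [[0,0,0],[0,0,0]],
  [[0,0,0],[0,0,0]],
], claw=1)

```text
time: 23.65
position: [0.4667, -0.0003, 0.0691]
orientation: [180.0, 0.0, -17.1]
contact_force: [-0.4, -0.6, -0.5]
finger_gap: 0.0181
grip_force: 0.0
```

Request:
apply_moves([
  [[0,0,0],[0,0,0]],
  [[0,0,0],[0,0,0]],
  [[2,0,0],[0,0,0]],
  [[4,0,0],[0,0,0]],
  [[6,0,0],[0,0,0]],
])

```text
time: 24.15
position: [0.4726, -0.002, 0.0693]
orientation: [-180.0, -0.0, -17.0]
contact_force: [0.1, 0.1, 0.5]
finger_gap: 0.0004
grip_force: 0.0
```

Request:
apply_moves([
  [[1,0,0],[0,0,0]],
  [[2,0,0],[0,0,0]],
  [[3,0,0],[0,0,0]],
  [[4,0,0],[0,0,0]],
  [[5,0,0],[0,0,0]],
])

```text
time: 24.65
position: [0.4763, -0.0035, 0.0691]
orientation: [180.0, 0.1, -17.1]
contact_force: [-3.9, 2.6, 2.7]
finger_gap: 0.0005
grip_force: 2.1
```

Request:
apply_moves([
  [[1,0,0],[0,0,0]],
  [[2,0,0],[0,0,0]],
  [[3,0,0],[0,0,0]],
  [[4,0,0],[0,0,0]],
  [[4,0,0],[0,0,0]],
])

```text
time: 25.15
position: [0.4808, -0.0047, 0.0691]
orientation: [180.0, 0.0, -17.1]
contact_force: [-5.3, 0.8, 2.6]
finger_gap: 0.0002
grip_force: 2.3
```

```bash
python3 look.py; python3 prof.py
```

```text
25.15 tcp local x -64.16 z 0.0691 Fx -5.29 [-5.29  0.79  2.61]
red 675 63 89
tab local x far/near [38.4 26.2]
gold front local x [25.6]
304 [(60, 'dark', 40.7), (90, 'gold', 26.1), (245, 'white', -52.6), (247, 'dark', -53.8)]
316 [(60, 'white', 40.6), (62, 'orange', 39.6), (63, 'red', 39.1), (90, 'orange', 26.1), (91, 'gold', 25.6), (128, 'white', 7.9), (142, 'gold', 1.1), (216, 'white', -36.3), (228, 'orange', -42.9), (229, 'gold', -43.5), (245, 'dark', -52.6), (284, 'white', -77.0)]
336 [(60, 'dark', 40.6), (90, 'gold', 26.1), (245, 'white', -52.7), (247, 'dark', -53.8)]
```

Request:
apply_moves([
  [[1,0,0],[0,0,0]],
  [[2,0,0],[0,0,0]],
  [[3,0,0],[0,0,0]],
  [[4,0,0],[0,0,0]],
  [[5,0,0],[0,0,0]],
])

```text
time: 25.75
position: [0.4855, -0.0061, 0.0692]
orientation: [180.0, 0.0, -17.1]
contact_force: [-4.9, 0.9, 1.9]
finger_gap: 0.0003
grip_force: 2.8
```

Request:
apply_moves([
  [[0.5,0,0],[0,0,0]],
  [[1,0,0],[0,0,0]],
  [[1.5,0,0],[0,0,0]],
  [[2,0,0],[0,0,0]],
  [[2,0,0],[0,0,0]],
])

```text
time: 26.25
position: [0.4874, -0.0066, 0.0692]
orientation: [180.0, 0.0, -17.0]
contact_force: [-5.2, 1.3, 1.8]
finger_gap: 0.0003
grip_force: 2.6
```

```bash
python3 look.py; python3 prof.py; python3 - <<'E'
from rig import *
I=camera("wrist")["color"]
for k in (302,303,304,336,337): print(k,[(r,I[r,k].tolist()) for r in range(98,112)])
E
```

```text
26.25 tcp local x -57.26 z 0.0692 Fx -5.35 [-5.21  1.27  1.77]
red 638 77 102
tab local x far/near [38.7 27.1]
gold front local x [26.3]
304 [(60, 'dark', 47.6), (103, 'orange', 26.8), (104, 'gold', 26.4), (244, 'orange', -45.1), (245, 'white', -45.7), (247, 'dark', -46.9)]
316 [(60, 'white', 47.5), (77, 'orange', 39.3), (78, 'red', 38.8), (103, 'orange', 26.8), (105, 'gold', 25.8), (128, 'white', 14.8), (142, 'orange', 8.1), (143, 'gold', 7.6), (216, 'white', -29.4), (228, 'orange', -36.0), (229, 'gold', -36.6), (245, 'dark', -45.7), (284, 'white', -70.1)]
336 [(60, 'dark', 47.6), (102, 'orange', 27.3), (104, 'gold', 26.3), (245, 'white', -45.8), (247, 'dark', -46.9)]
302 [(98, [97, 99, 104]), (99, [97, 100, 104]), (100, [96, 99, 103]), (101, [77, 79, 82]), (102, [72, 70, 67]), (103, [117, 97, 62]), (104, [159, 124, 59]), (105, [180, 139, 60]), (106, [184, 142, 60]), (107, [181, 141, 60]), (108, [173, 133, 57]), (109, [177, 137, 58]), (110, [184, 141, 60]), (111, [183, 141, 61])]
303 [(98, [74, 75, 78]), (99, [73, 75, 78]), (100, [73, 75, 78]), (101, [65, 67, 69]), (102, [70, 67, 62
[... 453 characters left out ...]
, (109, [238, 192, 70]), (110, [206, 157, 61]), (111, [201, 155, 59])]
336 [(98, [70, 70, 70]), (99, [69, 68, 69]), (100, [70, 67, 69]), (101, [73, 68, 66]), (102, [94, 74, 61]), (103, [134, 103, 57]), (104, [172, 133, 56]), (105, [193, 146, 56]), (106, [198, 149, 57]), (107, [222, 169, 63]), (108, [249, 215, 80]), (109, [253, 225, 84]), (110, [253, 225, 84]), (111, [248, 212, 76])]
337 [(98, [70, 72, 74]), (99, [70, 73, 75]), (100, [71, 73, 75]), (101, [67, 69, 70]), (102, [83, 75, 66]), (103, [163, 127, 65]), (104, [226, 175, 70]), (105, [242, 196, 72]), (106, [235, 186, 68]), (107, [228, 178, 66]), (108, [250, 218, 80]), (109, [253, 228, 85]), (110, [253, 229, 86]), (111, [253, 227, 84])]
```

Request:
apply_moves([
  [[0.5,0,0],[0,0,0]],
  [[1,0,0],[0,0,0]],
  [[1.5,0,0],[0,0,0]],
  [[1.5,0,0],[0,0,0]],
])

```text
time: 26.8
position: [0.4888, -0.0071, 0.0692]
orientation: [180.0, 0.0, -17.0]
contact_force: [-4.9, 0.7, 2.5]
finger_gap: 0.0006
grip_force: 2.6
```

Request:
apply_moves([
  [[0.3,0,0],[0,0,0]],
  [[0.3,0,0],[0,0,0]],
])

```text
time: 27.0
position: [0.4891, -0.0071, 0.0692]
orientation: [180.0, 0.0, -17.0]
contact_force: [-4.7, 1.3, 2.2]
finger_gap: 0.0004
grip_force: 2.7
```

Request:
apply_moves([
  [[0.2,0,0],[0,0,0]],
  [[0.2,0,0],[0,0,0]],
])

```text
time: 27.2
position: [0.4893, -0.0072, 0.0692]
orientation: [180.0, 0.0, -17.0]
contact_force: [-4.7, 1.4, 2.8]
finger_gap: 0.0001
grip_force: 2.7
```

Request:
apply_moves([
  [[0,0,0],[0,0,0]],
])

```text
time: 27.3
position: [0.4893, -0.0072, 0.0692]
orientation: [180.0, 0.0, -17.0]
contact_force: [-4.4, 1.3, 2.8]
finger_gap: 0.0006
grip_force: 2.7
```

```bash
python3 look.py
```

```text
27.3 tcp local x -55.29 z 0.0692 Fx -4.55 [-4.35  1.32  2.81]
red 633 82 106
tab local x far/near [38.4 27.2]
gold front local x [26.3]
```

About 0.6 mm is expected to remain, so I continue with 0.2 mm steps.

Request:
apply_moves([
  [[0.2,0,0],[0,0,0]],
  [[0.2,0,0],[0,0,0]],
])

```text
time: 27.55
position: [0.4894, -0.0073, 0.0692]
orientation: [180.0, 0.0, -17.0]
contact_force: [-5.3, 2.2, 2.9]
finger_gap: 0.0009
grip_force: 2.7
```

Request:
apply_moves([
  [[0.2,0,0],[0,0,0]],
  [[0.2,0,0],[0,0,0]],
])

```text
time: 27.75
position: [0.4896, -0.0073, 0.0692]
orientation: [180.0, 0.0, -17.0]
contact_force: [-5.0, 1.5, 2.9]
finger_gap: 0.0006
grip_force: 2.8
```

Request:
apply_moves([
  [[0.2,0,0],[0,0,0]],
  [[0.2,0,0],[0,0,0]],
])

```text
time: 27.95
position: [0.4897, -0.0074, 0.0691]
orientation: [180.0, 0.0, -17.1]
contact_force: [-5.5, 2.3, 4.2]
finger_gap: 0.0001
grip_force: 3.1
```

```bash
python3 look.py;python3 prof.py
```

```text
27.95 tcp local x -54.86 z 0.0691 Fx -5.9 [-5.47  2.31  4.19]
red 613 83 106
tab local x far/near [38.4 27.7]
gold front local x [26.8]
304 [(60, 'other', 50.0), (63, 'dark', 48.5), (107, 'orange', 27.3), (108, 'gold', 26.9), (244, 'orange', -42.7), (245, 'white', -43.3), (247, 'dark', -44.5)]
316 [(60, 'white', 49.9), (82, 'orange', 39.3), (83, 'red', 38.8), (107, 'orange', 27.3), (109, 'gold', 26.3), (128, 'white', 17.2), (142, 'gold', 10.5), (216, 'white', -27.0), (228, 'orange', -33.6), (229, 'gold', -34.1), (245, 'dark', -43.3), (285, 'white', -68.3)]
336 [(60, 'other', 50.0), (63, 'dark', 48.5), (107, 'orange', 27.3), (108, 'gold', 26.8), (245, 'white', -43.3), (247, 'dark', -44.5)]
```

Request:
apply_moves([
  [[0.2,0,0],[0,0,0]],
  [[0.2,0,0],[0,0,0]],
])

```text
time: 28.25
position: [0.4898, -0.0074, 0.0691]
orientation: [180.0, 0.1, -17.0]
contact_force: [-5.7, 3.0, 3.7]
finger_gap: 0.0004
grip_force: 3.4
```

Request:
apply_moves([
  [[0,0,0],[0,0,0]],
])

```text
time: 28.35
position: [0.4898, -0.0074, 0.0691]
orientation: [180.0, 0.1, -17.0]
contact_force: [-6.5, 2.2, 3.1]
finger_gap: 0.0003
grip_force: 3.4
```

Request:
apply_moves([
  [[-10,0,0],[0,0,0]],
  [[-30,0,0],[0,0,0]],
  [[-40,0,-20],[0,0,0]],
  [[-40,0,-60],[0,0,0]],
  [[-40,0,-100],[0,0,0]],
])

```text
time: 28.85
position: [0.452, 0.0045, 0.1706]
orientation: [-180.0, -0.1, -17.0]
contact_force: [2.1, 0.5, 0.4]
finger_gap: 0.0003
grip_force: 0.0
```

Request:
apply_moves([
  [[0,0,0],[0,0,0]],
  [[0,0,0],[0,0,0]],
  [[0,0,0],[0,0,0]],
])

```text
time: 29.15
position: [0.4518, 0.0043, 0.1688]
orientation: [-180.0, 0.0, -17.0]
contact_force: [0.8, -1.0, -1.1]
finger_gap: 0.0002
grip_force: 0.0
```

```bash
python3 look.py pics/end.png; python3 prof.py; python3 - <<'E'
import sys
from rig import *
from h import *
c=dict(np.load("w7.npz"));a=np.radians(-16.9);e=np.array([np.cos(a),np.sin(a),0])
m=hsv(c,(0,170,120),(6,255,255),(280,60,360,220));ys,xs=np.where(m)
print("w7 tab",((fish(c,[[xs.mean(),ys.min()],[xs.mean(),ys.max()]],.085)*1000-[542,-23.9,85])@e).round(1))
E
```

```text
29.15 tcp local x -94.54 z 0.1688 Fx 1.09 [ 0.84 -0.99 -1.11]
red 0 0 0
gold front local x [26.]
304 [(60, 'white', 25.9), (111, 'gold', -15.2), (146, 'dark', -43.3), (149, 'other', -45.7), (160, 'dark', -54.7), (174, 'other', -66.3), (179, 'dark', -70.5), (185, 'other', -75.6), (239, 'white', -124.1), (247, 'dark', -131.9)]
316 [(60, 'gold', 25.8), (73, 'white', 15.2), (77, 'gold', 12.0), (126, 'orange', -27.3), (128, 'white', -28.9), (132, 'gold', -32.1), (145, 'orange', -42.6), (151, 'dark', -47.4), (152, 'other', -48.2), (160, 'dark', -54.8), (175, 'other', -67.2), (239, 'dark', -124.1), (285, 'white', -171.8)]
336 [(60, 'white', 25.8), (111, 'gold', -15.3), (146, 'dark', -43.4), (149, 'other', -45.8), (160, 'dark', -54.8), (173, 'other', -65.6), (235, 'dark', -120.4), (236, 'other', -121.3), (239, 'white', -124.2), (247, 'dark', -132.0)]
w7 tab [38.3 27.5]
```

```bash
python3 -c "
from rig import *
print(job_done())"
```

```text
the job is handed in; nothing more can be done
None
```

Both blanks are in the magazine, B on top of A, each pushed until the force rose by 1–2 N at the stop; the stop showed no movement in the wrist views, and I handed the job in at about 29 s (A's seating under B was not re-felt at the end).

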